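# Close the dust extractor's bayonet cap and open its blast gate

## Robot

A 7-joint arm with a two-finger parallel gripper is mounted at the origin on the work surface. World frame = base frame: x ahead of the robot, y to its left, z up, the work surface at z = 0. Lengths are in mm, angles in rad, forces in N, time in s.
With the tool pointing down it reaches from about 400 to 925 mm from the base axis. Payload 5.6 kg.
Tool frame: the origin (TCP) lies between the finger pads; the fingertips stand 17 mm ahead of it and the grasp point (between the pads) lies 2 mm behind it (robot.tcp_to_tips is the z of the fingertips in the tool frame, in mm); z points along the fingers, y is the direction in which the jaws open and shut (so a half turn about z gives the same grasp; the last joint's range is limited). The gripper opens to 85 mm and grips with 20 to 120 N. Pads are 22 mm wide; open, the fingers measure 114 mm over their backs; the gripper's body (76 mm by 85 mm) begins 54 mm behind the grasp point. The pads swing forward as they close: fully open they stand 13 mm farther back than shut.
Start: joints at [1.107, 0.468, -0.012, 1.603, 0.006, 1.071, -0.056], TCP at [265.481, -593.319, 248.29] pointing down, gripper open.
Joint ranges: [-2.53, 2.53], [-0.31, 2.02], [-1.57, 1.55], [0.28, 2.44], [-1.29, 4.43], [0.15, 1.84], [-2.92, 2.92]. Speed limits (rad/s): [2.57, 2.57, 3.14, 3.14, 3.14, 3.14, 3.14].

## Interface

Orientations are given as a rotation vector (axis times angle).
In Python, from plant import robot gives the robot as it stands.
- The arm moves only by the shell command python3 -m handwheel 'ROWS' [FORCE]. ROWS is JSON, a list of rows, each a list of 5 numbers: the shift along the tool's x, y, z scaled (see below), then the turn about the tool's z scaled (see below), then the opening, from -1 (shut) to 1 (fully open), so that 0 is half open. A call has 1 to 20 rows; each row shifts and turns the commanded pose from where the row before left it, along the tool's axes as they then stand; what a row does not reach is not made up. The controller multiplies each number of a shift by 0.03 m and each number of a turn by 6 degrees. A row lasts 1/8 s, in which the tool goes at most 62.5 mm and 10.7 degrees, less where a joint would pass 70% of its speed; a pose out of reach is approached as far as the arm can. A call with a number of a shift or a turn outside -1 to 1 is refused whole. A call with a gripper value outside its range is refused whole. The fingers move at their own pace and stop on an object; FORCE is the grip in N (left out, the last holds). Time passes only in rows, so rows that do not move let the fingers close. It gives the time, the measured TCP pose, the force and the opening at its end, in the units of the state.
- robot.get_obs(): the state, without advancing time (a new reading comes with each control period).
- robot.capture(name): name is "scene" or "top" or "wrist"; returns the picture (480x640x3 uint8, red, green, blue); there is no depth.
- robot.calibration(name): a dict with "K" (3x3 intrinsics, pixels), "extrinsics" (4x4, takes a point from world to camera coordinates); the wrist camera has in their place "hand_eye" (4x4, takes a point from camera to tool coordinates, whose origin is the TCP and whose axes are the flange's). Camera axes: x right, y down, z forward; pixel columns grow to the right and rows downward; lengths in mm; the calibration is good to about 2 mm. A picture is of the moment at which its call begins: read the wrist's pose just before it. calibration takes no time and is no camera call.
- robot.job_done(): hands the job in, once; it reports no verdict.
The state is a dict: "time": time; "joint_positions": joint angles; "dq": joint speeds; "joint_efforts": joint torques, N m; "tcp_pos": TCP position; "tcp_rot": TCP orientation; "ft_force": force on the tool from outside, world axes, zero at the start; "torque": the same for the moment, N m; "grip_width": finger opening in mm.
Only numpy, scipy, OpenCV 4.12 (cv2) and the standard library are available. Lean on these libraries where they do the work, as an engineer would, in place of code of your own. Each camera call takes 0.05 s, during which the arm holds its last target.

## Task

The bench dust extractor has just been emptied and its orange cap is only resting in the mouth, standing on the spring. Press the cap down and turn it clockwise about a quarter turn until it springs up into its locked position, and then push the blue blast-gate handle all the way open, away from the robot's side of the gate. Leave the carved figure, the jar and the mallet where they are.

Things in the scene. Friction and masses are not known exactly. Their poses are not given: they have to be found in the camera images.
- mouth (a point): Dark steel bayonet mouth on the green canister (dia 160 mm) of the dust extractor; fixed, but placed and turned differently each time. Point: on the mouth's axis, level with the top of its ring, 130 mm above the bench. Ring outer dia 142 mm, opening 95 mm. z up; x is the gate's opening direction, away from the robot within 0.35 rad. Yellow rim marks at +x and -x: cap unlocked.
- green_mark (a point): One of two green marks on the mouth's rim, 65 mm from its axis on opposite sides, 80 degrees clockwise (seen from above) from the yellow marks. When the cap is locked its slot points at the green marks. The firm stop of the turn is a few degrees past them. Same axes as the mouth point.
- cap_slot (a point): Orange bayonet cap, drum dia 90 mm, about 0.28 kg, loose, standing in the mouth. Point: centre of the black floor of the slot on its top, on its axis; x along the slot (half a turn is the same), z up. Slot 34 mm wide, ends open, between two straight ridges 84 mm long, 12 thick, 22 high (58 mm over both). Starts 26 mm above the mouth point, slot to the yellow marks within 0.07 rad.
- cap_ridge (a point): Middle of the top of one of the cap's two ridges, 23 mm to the side of the cap's axis and 22 mm above the slot floor; same axes as cap_slot. Two fingertips set some 40 mm apart along the slot, pressing on its floor, turn the cap like a wide screwdriver (22 mm wide fingers have about 10 degrees of play against the ridges before they turn it).
- spring_plate (a joint): Spring plate under the cap: 0 at the start, grows as the cap is pressed (m), bottom at 0.016; about 3 N to start, 10 N at the bottom. Cap turns only when pressed 0.010 or more (aim for 0.012 to 0.014); before that it has 7 degrees of play. Turned 80 degrees clockwise and let go it rises to 0.004 in its notches: locked. Let go half way it stays at 0.010 and can be turned on.
- gate (a joint): Travel of the blue blast-gate handle in m: 0 is shut, 0.07 fully open; it moves along +x of the mouth point's frame, with about 2 N of friction, and stays where it is left. Starts between 0 and 0.012.
- gate_handle (a point): Blue upright handle on top of the grey gate box, 24 mm along the travel, 36 mm across, 44 mm high, centred on this point; its underside is 2 mm over the box top, which is 98 mm above the bench. Same axes as the mouth point; the gate lies 180 mm to the -y side of the canister. Pushed from its -x side with closed fingers it opens.
- figure_mid (a point): Bystander: pale carved wooden figure, 103 mm tall, 60 mm dia; point half-way up. Stands 160 to 190 mm beyond the extractor's centre line, on its +x side.
- jar_mid (a point): Bystander: amber glass jar with black lid, 85 mm tall, 64 mm dia; point half-way up. Also on the extractor's +x side; it and the figure may have swapped places.
- mallet_mid (a point): Bystander: wooden carver's mallet lying on the bench beside the canister, head dia 64 mm, 230 mm long overall; point inside the head.
There are look-alikes about, which are no part of the job. Of the things shaped like the part that bears cap_slot, the orange one is meant.

How it is judged:
By the outcome, as a careful person would: the job done as asked, in the order asked, and still so for the second after the job is handed in, with the robot touching nothing.
It also fails if it takes over 51 s, if anything falls off the work surface, if the arm or the gripper's body presses on something with over 40 N, if the wrist force passes 120 N, or if a joint passes its speed limit or range.

## Working session

There is one attempt and no reset: what is moved stays moved. The work goes in short steps, Python scripts to look and compute and a shell command to move; the robot and the scene stay as the last step left them, time stands still between calls to the robot, and variables do not carry over. Pictures are saved under pics/ and viewed, and the job is handed in when it is done.

```bash
mkdir -p pics; ls; python3 - <<'E'
from plant import robot
import cv2
print(robot.get_obs())
for n in ("scene","top"):
    im=robot.capture(n); cv2.imwrite(f"pics/{n}0.png",im[:,:,::-1])
    c=robot.calibration(n); print(n,c)
print(robot.calibration("wrist"),robot.tcp_to_tips)
E
```

```text
pics
{'time': 0.0, 'joint_positions': array([ 1.10703364,  0.46837513, -0.01159811,  1.60367746,  0.00599579,
        1.07144189, -0.05629507]), 'dq': array([-1.41674683e-03,  2.27852657e-04, -1.36078275e-03,  4.30105047e-05,
       -1.36945535e-03, -2.07188274e-03, -3.19892897e-04]), 'joint_efforts': array([ 5.49443466e-04, -5.32383156e+01,  2.15461117e-02, -2.51300043e+01,
        1.15709144e-02,  7.74149084e-03,  5.34794992e-06]), 'tcp_pos': array([ 265.20079333, -592.81596322,  247.31737314]), 'tcp_rot': array([-3.07059027e+00, -6.55593052e-01,  8.06552105e-04]), 'ft_force': array([-0.00922061, -0.05830422, -0.91878763]), 'torque': array([ 0.01150888, -0.02667582,  0.06649818]), 'grip_width': 85.44264369617285}
scene {'K': array([[572.6003373 ,   0.        , 320.83124978],
       [  0.        , 572.6003373 , 242.01781294],
       [  0.        ,   0.        ,   1.        ]]), 'extrinsics': array([[-7.44739709e-01,  6.67324022e-01, -6.43548801e-03,
         3.24163730e+02],
       [ 5.21453564e-01,  5.75874810e-01, -6.29646237e-01,
        -2.90022171e+02],
       [-4.16472024e-01,
[... 488 characters left out ...]
85e+02],
       [ 5.96825405e-02,  5.93664713e-03, -9.98199755e-01,
         1.17994444e+03],
       [ 0.00000000e+00,  0.00000000e+00,  0.00000000e+00,
         1.00000000e+00]])}
{'K': array([[341.69545672,   0.        , 322.54486876],
       [  0.        , 341.69545672, 243.56658309],
       [  0.        ,   0.        ,   1.        ]]), 'hand_eye': array([[ 4.88262051e-04, -9.47037046e-01, -3.21123955e-01,
         8.21898953e+01],
       [ 9.99999664e-01,  2.51088347e-04,  7.79985165e-04,
         1.41156236e-02],
       [-6.58044364e-04, -3.21124228e-01,  9.47036851e-01,
        -1.25521106e+02],
       [ 0.00000000e+00,  0.00000000e+00,  0.00000000e+00,
         1.00000000e+00]])} 17.0
```

View pics/top0.png

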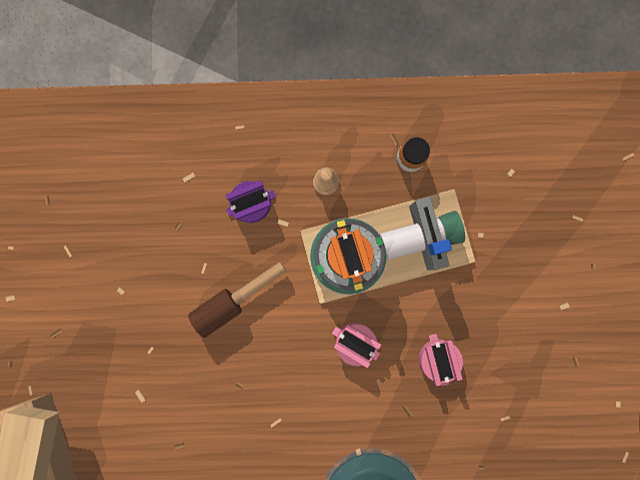

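View pics/scene0.png

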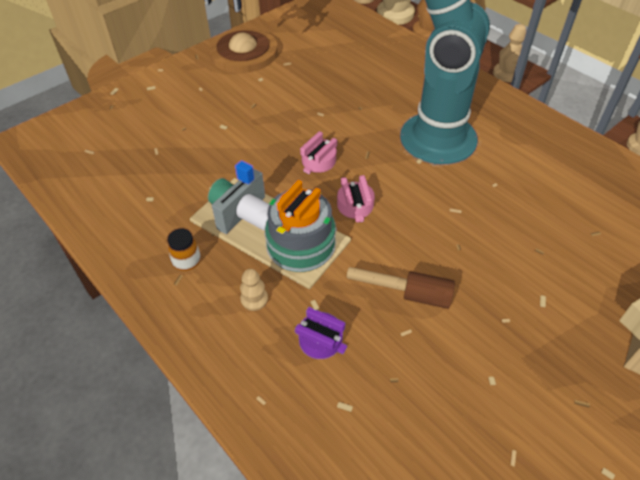

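Shaped like the cap, in the top view: orange (350,253) in the dark mouth, purple (250,202), pink (357,345) and pink (441,360). The orange one in the mouth is the one meant. Next I'll enlarge it.

```bash
python3 - <<'E'
import cv2
im=cv2.imread("pics/top0.png")
cv2.imwrite("pics/top0c.png",cv2.resize(im[205:305,300:400],None,fx=6,fy=6,interpolation=cv2.INTER_CUBIC))
cv2.imwrite("pics/top0g.png",cv2.resize(im[190:280,395:480],None,fx=6,fy=6,interpolation=cv2.INTER_CUBIC))
E
```

```text
(no output)
```

View pics/top0c.png

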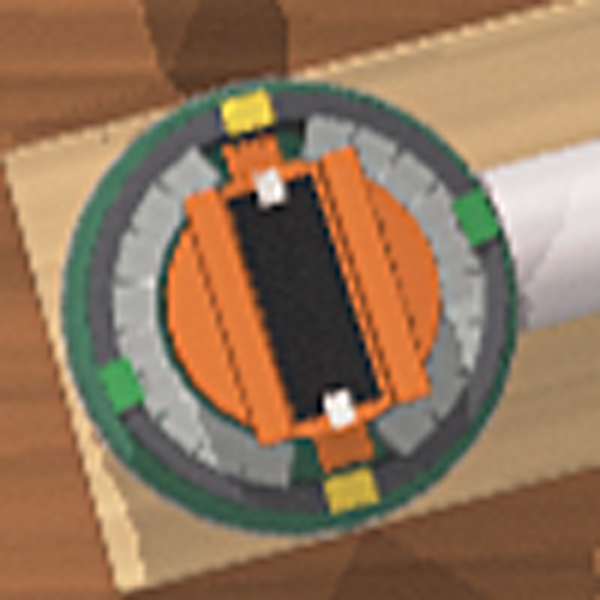

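View pics/top0g.png

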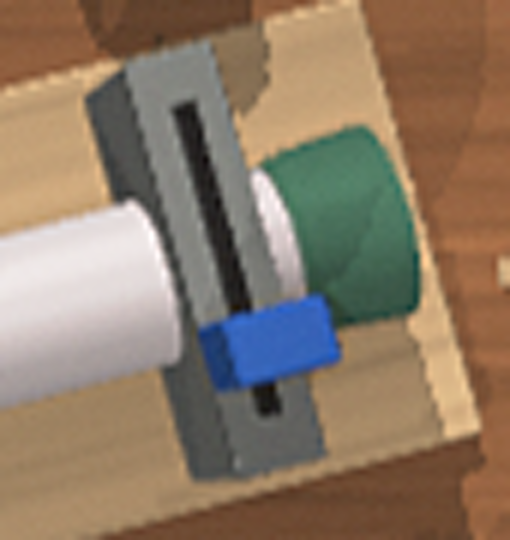

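```bash
cat > h.py <<'E'
import numpy as np, cv2
from plant import robot
from scipy.spatial.transform import Rotation as R
def ray(name,uv,z,obs=None):
    c=robot.calibration(name);K=c["K"]
    if name=="wrist":
        T=np.eye(4);T[:3,:3]=R.from_rotvec(obs["tcp_rot"]).as_matrix();T[:3,3]=obs["tcp_pos"]
        M=T@c["hand_eye"]
    else: M=np.linalg.inv(c["extrinsics"])
    d=M[:3,:3]@np.linalg.inv(K)@np.array([uv[0],uv[1],1.]);o=M[:3,3]
    return o+d*(z-o[2])/d[2]
def proj(name,p,obs=None):
    c=robot.calibration(name);K=c["K"]
    if name=="wrist":
        T=np.eye(4);T[:3,:3]=R.from_rotvec(obs["tcp_rot"]).as_matrix();T[:3,3]=obs["tcp_pos"]
        E=np.linalg.inv(T@c["hand_eye"])
    else:E=c["extrinsics"]
    q=K@(E[:3,:3]@np.array(p)+E[:3,3]);return q[:2]/q[2]
E
python3 - <<'E'
from h import *
f=lambda x,y,ox,oy,z:ray("top",(ox+(x+.5)/6-.5,oy+(y+.5)/6-.5),z)
Y=[f(247,111,300,205,130),f(352,491,300,205,130)];G=[f(476,218,300,205,130),f(122,385,300,205,130)]
for a in(Y,G):
    d=a[0]-a[1];print((a[0]+a[1])/2,np.linalg.norm(d),np.arctan2(d[1],d[0]))
S=[f(x,y,300,205,156) for x,y in[(230,203),(315,180),(385,402),(297,420)]]
print("slot",np.mean(S,0)); d=S[0]+S[1]-S[2]-S[3];print(np.linalg.norm(d)/2,np.arctan2(d[1],d[0]))
H=[f(x,y,395,190,144) for x,y in[(215,330),(322,297),(340,357),(240,387)]]
print(np.array(H),np.mean(H,0))
print(R.from_rotvec(robot.get_obs()["tcp_rot"]).as_matrix().round(3))
E
```

```text
[539.45765356  41.3652982  130.        ] 131.8288620641049 0.2413964900116602
[539.09307004  41.41235304 130.        ] 131.0844524980279 -1.154778085796039
slot [538.16608912  40.52587096 156.        ]
75.02783573650092 0.2742041724654391
[[ 554.9077365  -118.60832691  144.        ]
 [ 564.95031263 -154.29099475  144.        ]
 [ 544.97423939 -159.44262975  144.        ]
 [ 535.8833644  -126.14036331  144.        ]] [ 550.17891323 -139.62057868  144.        ]
[[ 0.913  0.408 -0.001]
 [ 0.408 -0.913  0.001]
 [-0.    -0.002 -1.   ]]
```

Top view: yellow marks at (341,223) and (358,286), green at (379,241) and (320,269). The black slot runs along the yellow marks, and the blue handle is around (441,247). The measured mark spacing is 131 mm against a true 130, and the gate sits 178 mm to the side against 180, so the fix is good. Next I move over the cap.

```bash
python3 -m handwheel '[[0.94,-0.86,0,0,-0.06],[0.94,-0.86,0,0,-0.06],[0.94,-0.86,0,0,-0.06],[0.94,-0.86,0,0,-0.06],[0.94,-0.86,0,0,-0.06],[0.94,-0.86,0,0,-0.06],[0.94,-0.86,0,0,-0.06],[0.94,-0.86,0,0,-0.06],[0.94,-0.86,0,0,-0.06],[0.94,-0.86,0,0,-0.06],[0.94,-0.86,0,0,-0.06],[0.94,-0.86,0,0,-0.06],[0.94,-0.86,0,0,-0.06],[0.94,-0.86,0,0,-0.06],[0.94,-0.86,0,0,-0.06],[0.94,-0.86,0,0,-0.06],[0.94,-0.86,0,0,-0.06],[0.94,-0.86,0,0,-0.06]]'
python3 -m handwheel '[[0,0,0,-1,-0.06],[0,0,0,-1,-0.06],[0,0,0,-1,-0.06],[0,0,0,-1,-0.06],[0,0,0,-1,-0.06],[0,0,0,-1,-0.06],[0,0,0,-1,-0.06],[0,0,0,-1,-0.06],[0,0,0,-1,-0.06],[0,0,0,-1,-0.06],[0,0,0,-1,-0.06],[0,0,0,-1,-0.06],[0,0,0,-1,-0.06],[0,0,0,-0.5,-0.06],[0,0,0,0,-0.06]]'
python3 - <<'E'
from h import *
o=robot.get_obs();im=robot.capture("wrist");cv2.imwrite("pics/w1.png",im[:,:,::-1])
np.save("o1.npy",o,allow_pickle=True)
M=R.from_rotvec(o["tcp_rot"]).as_matrix();print(o["time"],o["tcp_pos"],np.arctan2(M[1,1],M[0,1]),M.round(3),o["joint_positions"],o["grip_width"],o["ft_force"])
print(proj("wrist",[539,41,130],o),proj("wrist",[539,41,156],o))
E
```

```text
time: 2.35
tcp_pos: [539.3, 38.9, 248.0]
tcp_rot: [3.072, 0.656, -0.001]
ft_force: [0.2, -0.5, 0.7]
grip_width: 40.1
time: 4.22
tcp_pos: [538.9, 37.8, 247.9]
tcp_rot: [-1.911, -2.493, 0.001]
ft_force: [-0.6, 0.7, -0.6]
grip_width: 40.1
4.225 [538.92164698  37.7504052  247.91251312] 0.26284289225227925 [[-0.26   0.966 -0.001]
 [ 0.966  0.26   0.   ]
 [ 0.    -0.001 -1.   ]] [ 0.38966529  0.36410996 -0.64068197  1.84010087  0.25217525  1.02012899
 -0.09018316] 40.095227822898345 [-0.63077753  0.69189425 -0.59223997]
[324.48026957 239.52786299] [324.67589399 251.44644409]
```

View pics/w1.png

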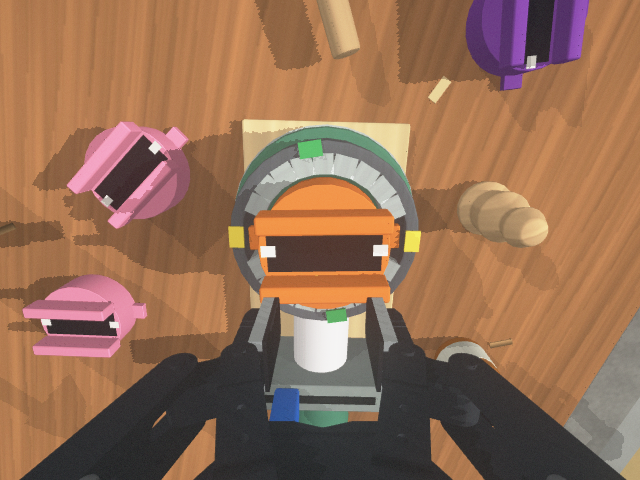

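The wrist view shows the yellow marks at (237,237) and (412,241), green at (311,149) and (336,316). The slot floor runs from about x=268 to 383 and from y=235 to 272.

```bash
python3 - <<'E'
from h import *
o=np.load("o1.npy",allow_pickle=True).item()
M=R.from_rotvec(o["tcp_rot"]).as_matrix()
f=lambda u,v,z:ray("wrist",(u,v),z,o)
for a in([f(237,237,130),f(412,241,130)],[f(311,149,130),f(336,316,130)],[f(268,251,158),f(380,250,158)]):
    d=a[1]-a[0];print((a[0]+a[1])/2,np.linalg.norm(d),np.arctan2(d[1],d[0]), M.T@((a[0]+a[1])/2-o["tcp_pos"]))
im=cv2.imread("pics/w1.png");cv2.imwrite("pics/w1c.png",cv2.resize(im[130:330,220:430],None,fx=3,fy=3,interpolation=cv2.INTER_CUBIC))
E
```

```text
[539.02682726  41.43494229 130.        ] 131.13696792100475 0.23939087532313508 [  3.49814337   1.14071053 117.91271942]
[538.99827572  41.13871063 130.        ] 132.08453925210574 -1.1642514407820443 [  3.21950417   1.03617068 117.91271509]
[538.16273583  42.23134229 158.        ] 75.10789482596468 0.272922183412556 [ 4.49942765  0.49379753 89.91343656]
```

View pics/w1c.png

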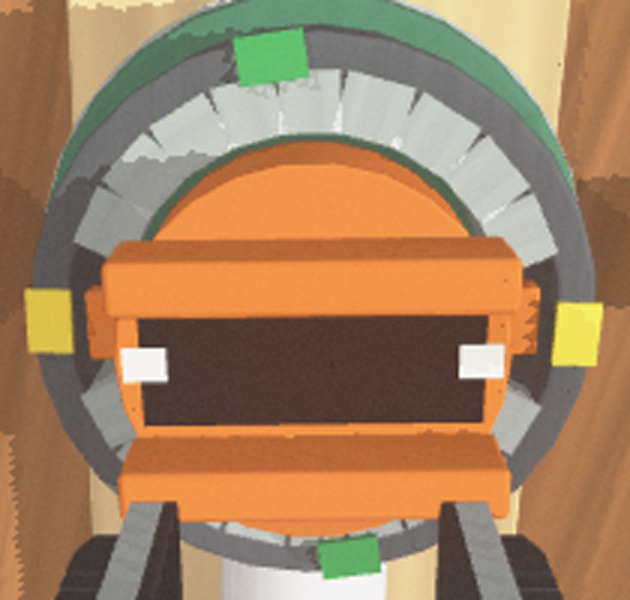

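Both cameras agree on the mouth axis at (539,41.3). I'll shift by +3.6 mm in tool x and descend to just above the floor.

```bash
python3 -m handwheel '[[0.12,0.02,0,0.05,-0.06],[0,0,0.5,0,-0.06],[0,0,0.6,0,-0.06],[0,0,0.6,0,-0.06],[0,0,0.4,0,-0.06],[0,0,0.2,0,-0.06],[0,0,0,0,-0.06],[0,0,0,0,-0.06]]'
python3 - <<'E'
from h import *
o=robot.get_obs();im=robot.capture("wrist");cv2.imwrite("pics/w2.png",im[:,:,::-1])
im=robot.capture("scene");cv2.imwrite("pics/s2.png",cv2.resize(im[130:330,190:420,::-1],None,fx=3,fy=3,interpolation=cv2.INTER_CUBIC))
E
```

```text
time: 5.28
tcp_pos: [539.2, 41.6, 179.8]
tcp_rot: [1.916, 2.489, 0.001]
ft_force: [-0.1, 0.5, 0.5]
grip_width: 40.0
```

View pics/w2.png

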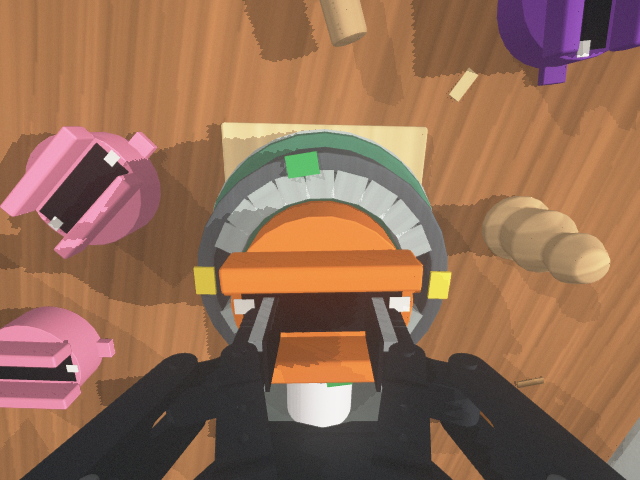

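View pics/s2.png

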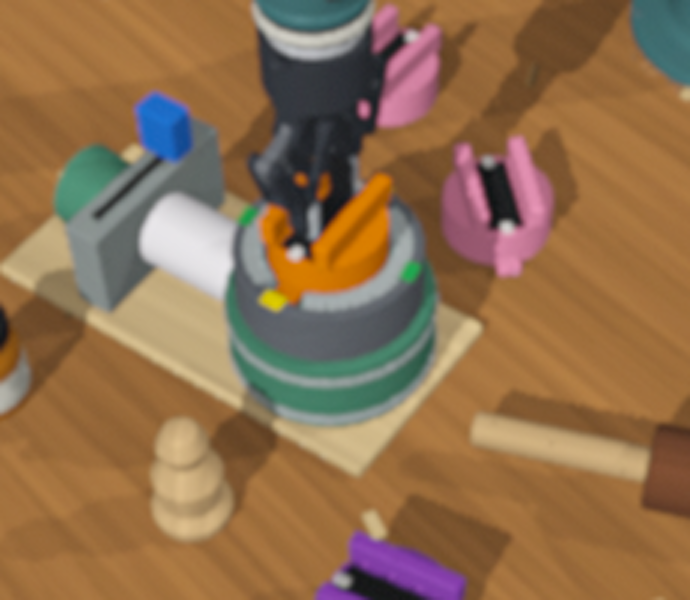

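The fingertips sit between the ridges. Now I'll press down in small steps.

```bash
python3 -m handwheel '[[0,0,0.1,0,-0.06],[0,0,0.1,0,-0.06],[0,0,0,0,-0.06],[0,0,0,0,-0.06]]'
python3 -m handwheel '[[0,0,0.1,0,-0.06],[0,0,0,0,-0.06],[0,0,0,0,-0.06]]'
python3 -m handwheel '[[0,0,0.1,0,-0.06],[0,0,0,0,-0.06],[0,0,0,0,-0.06]]'
python3 -m handwheel '[[0,0,0.1,0,-0.06],[0,0,0,0,-0.06],[0,0,0,0,-0.06]]'
```

```text
time: 5.88
tcp_pos: [538.8, 41.5, 173.2]
tcp_rot: [-1.917, -2.489, 0.0]
ft_force: [0.9, 0.2, 0.6]
grip_width: 40.2
time: 6.25
tcp_pos: [539.1, 41.6, 170.6]
tcp_rot: [1.916, 2.489, 0.001]
ft_force: [-0.4, 0.2, 3.4]
grip_width: 40.0
time: 6.62
tcp_pos: [539.0, 41.6, 167.4]
tcp_rot: [1.916, 2.489, 0.001]
ft_force: [0.6, 0.3, 4.4]
grip_width: 40.1
time: 7.0
tcp_pos: [539.1, 41.6, 164.6]
tcp_rot: [1.916, 2.489, 0.001]
ft_force: [-0.1, 0.5, 6.1]
grip_width: 40.1
```

Contact came at about TCP z 172. Going to about 159 gives a press of 13 mm.

```bash
python3 -m handwheel '[[0,0,0.1,0,-0.06],[0,0,0.08,0,-0.06],[0,0,0,0,-0.06],[0,0,0,0,-0.06]]'
python3 -m handwheel '[[0,0,0,0.6,-0.06],[0,0,0,0.6,-0.06],[0,0,0,0.6,-0.06],[0,0,0,0.6,-0.06],[0,0,0,0.6,-0.06],[0,0,0,0.6,-0.06],[0,0,0,0.6,-0.06],[0,0,0,0.6,-0.06],[0,0,0,0,-0.06]]'
python3 - <<'E'
from h import *
o=robot.get_obs();print(o["torque"],o["ft_force"]);im=robot.capture("wrist");cv2.imwrite("pics/w3.png",im[:,:,::-1])
E
```

```text
time: 7.5
tcp_pos: [539.1, 41.6, 159.5]
tcp_rot: [1.916, 2.489, 0.0]
ft_force: [-1.0, -0.1, 7.6]
grip_width: 40.2
time: 8.62
tcp_pos: [539.4, 41.6, 159.7]
tcp_rot: [2.475, 1.933, 0.001]
ft_force: [0.0, -0.5, 8.4]
grip_width: 40.2
[-0.08332789  0.10653838  0.04572682] [ 0.01253152 -0.51686142  8.37902543]
```

View pics/w3.png

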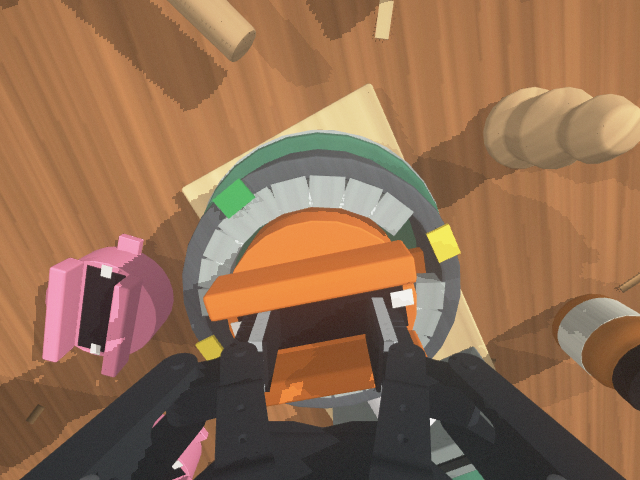

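The cap is turning, at about 17° so far with the ridge lagging the fingers by about 10°. I'll keep turning.

```bash
python3 -m handwheel '[[0,0,0,0.7,-0.06],[0,0,0,0.7,-0.06],[0,0,0,0.7,-0.06],[0,0,0,0.7,-0.06],[0,0,0,0.7,-0.06],[0,0,0,0.7,-0.06],[0,0,0,0.7,-0.06],[0,0,0,0.7,-0.06],[0,0,0,0.7,-0.06],[0,0,0,0.7,-0.06],[0,0,0,0.7,-0.06],[0,0,0,0.7,-0.06],[0,0,0,0.7,-0.06],[0,0,0,0,-0.06]]'
python3 - <<'E'
from h import *
o=robot.get_obs();print(o["torque"],o["ft_force"]);im=robot.capture("wrist");cv2.imwrite("pics/w4.png",im[:,:,::-1])
M=R.from_rotvec(o["tcp_rot"]).as_matrix();print(np.arctan2(M[1,1],M[0,1]),o["joint_positions"])
E
```

```text
time: 10.42
tcp_pos: [539.4, 41.7, 159.7]
tcp_rot: [3.087, 0.583, 0.002]
ft_force: [-0.3, -0.4, 8.0]
grip_width: 40.1
[ 0.00399772  0.06716294 -0.02934829] [-0.30264147 -0.4379359   7.99273615]
-1.1975486898351733 [ 0.07157089  0.41654057 -0.25959173  1.9327783   0.14465019  0.80840725
 -1.46434338]
```

View pics/w4.png

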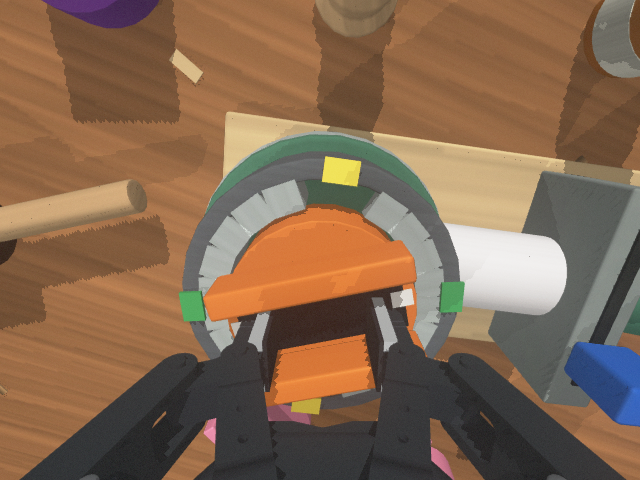

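The ridge is about 8–10° short of the green line, which runs (192,305) to (453,297). I'll turn slowly until the torque shows the stop.

```bash
python3 -m handwheel '[[0,0,0,0.5,-0.06],[0,0,0,0.5,-0.06],[0,0,0,0.4,-0.06],[0,0,0,0,-0.06]]'
python3 -c "
from plant import robot;o=robot.get_obs();print(o['torque'],o['tcp_rot'])"
python3 -m handwheel '[[0,0,0,0.4,-0.06],[0,0,0,0,-0.06]]'
python3 - <<'E'
from h import *
o=robot.get_obs();print(o["torque"],o["ft_force"]);im=robot.capture("wrist");cv2.imwrite("pics/w5.png",im[:,:,::-1])
M=R.from_rotvec(o["tcp_rot"]).as_matrix();print(np.arctan2(M[1,1],M[0,1]))
E
```

```text
time: 10.98
tcp_pos: [539.4, 41.6, 159.7]
tcp_rot: [3.121, 0.356, 0.003]
ft_force: [-0.3, -0.2, 8.1]
grip_width: 39.7
[0.02153156 0.09412278 0.06370738] [3.12106872e+00 3.55852488e-01 2.55597925e-03]
time: 11.22
tcp_pos: [539.5, 41.6, 159.7]
tcp_rot: [3.128, 0.29, 0.003]
ft_force: [-0.2, 0.0, 7.8]
grip_width: 40.7
[-0.00870701  0.00918525  0.04018348] [-0.20149202  0.01745653  7.78342325]
-1.38559097421088
```

View pics/w5.png

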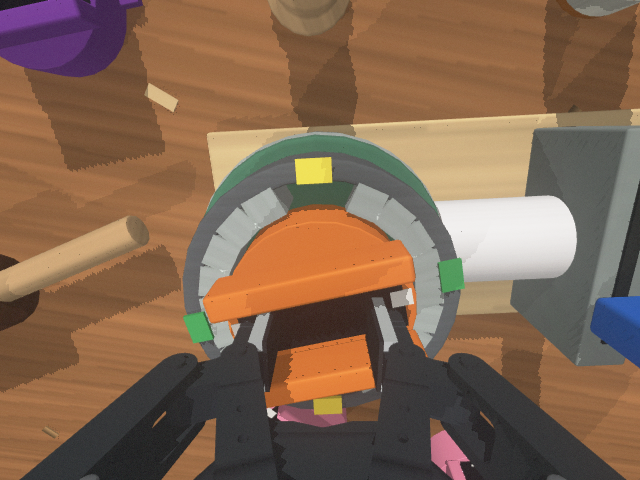

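Ridge and green line are now parallel, both at about -11.6°. I'll add 2° for margin and then let it rise slowly.

```bash
python3 -m handwheel '[[0,0,0,0.3,-0.06],[0,0,0,0,-0.06],[0,0,-0.1,0,-0.06],[0,0,-0.1,0,-0.06],[0,0,0,0,-0.06]]'
python3 -c "
from plant import robot;o=robot.get_obs();print(o['torque'])"
python3 -m handwheel '[[0,0,-0.1,0,-0.06],[0,0,-0.1,0,-0.06],[0,0,0,0,-0.06]]'
python3 -m handwheel '[[0,0,-0.3,0,-0.06],[0,0,0,0,-0.06]]'
python3 - <<'E'
from h import *
o=robot.get_obs();print(o["torque"],o["ft_force"]);im=robot.capture("wrist");cv2.imwrite("pics/w6.png",im[:,:,::-1])
E
```

```text
time: 11.9
tcp_pos: [539.5, 41.6, 165.6]
tcp_rot: [3.132, 0.242, 0.003]
ft_force: [0.5, -0.2, 5.5]
grip_width: 40.5
[ 0.05821442 -0.17063867  0.13765122]
time: 12.28
tcp_pos: [539.1, 42.1, 170.7]
tcp_rot: [-3.132, -0.242, -0.001]
ft_force: [3.6, 3.2, -1.0]
grip_width: 40.2
time: 12.52
tcp_pos: [538.9, 42.1, 180.1]
tcp_rot: [-3.132, -0.242, -0.001]
ft_force: [2.8, 2.6, 1.7]
grip_width: 40.0
[ 0.57549857 -0.59710915  0.0196768 ] [2.84272936 2.63334462 1.74909636]
```

View pics/w6.png

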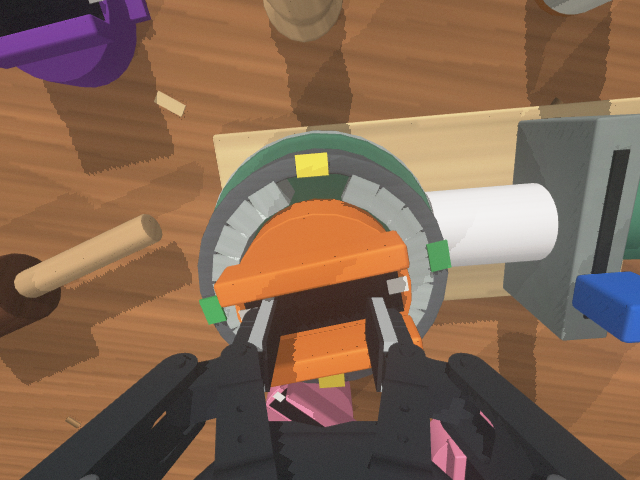

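Force was still 5.5 N at a press of 6 mm and gone above 4 mm, so the cap rose into its notches. I'll back off a few degrees to unload the ridges, then lift clear and look.

```bash
python3 -m handwheel '[[0,0,0,-0.8,-0.06],[0,0,0,-0.6,-0.06],[0,0,-0.2,0,-0.06],[0,0,-1,0,-0.06],[0,0,-1,0,-0.06],[0,0,-0.7,0,-0.06],[0,0,0,0,-0.06]]'
python3 - <<'E'
from h import *
o=robot.get_obs();print(o["ft_force"]);im=robot.capture("wrist");cv2.imwrite("pics/w7.png",im[:,:,::-1])
np.save("o7.npy",o,allow_pickle=True)
im=robot.capture("scene");cv2.imwrite("pics/s7.png",cv2.resize(im[130:330,190:420,::-1],None,fx=3,fy=3,interpolation=cv2.INTER_CUBIC))
E
```

```text
time: 13.45
tcp_pos: [539.2, 41.3, 268.3]
tcp_rot: [3.106, 0.468, 0.003]
ft_force: [-1.0, -0.1, -0.3]
grip_width: 40.2
[-0.95990219 -0.14500243 -0.28965588]
```

View pics/w7.png

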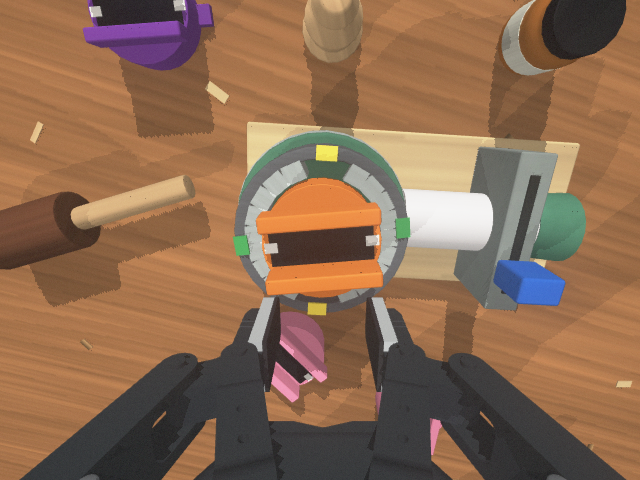

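View pics/s7.png

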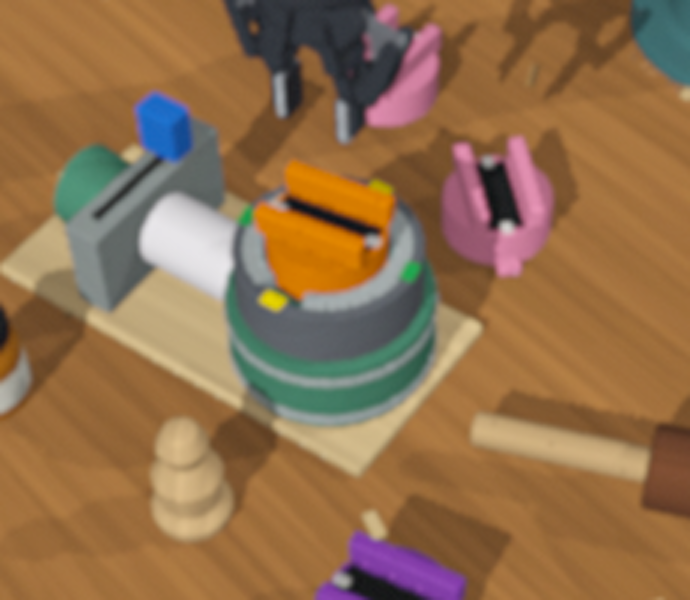

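```bash
python3 - <<'E'
from h import *
o=np.load("o7.npy",allow_pickle=True).item()
M=R.from_rotvec(o["tcp_rot"]).as_matrix()
f=lambda u,v,z:ray("wrist",(u,v),z,o)
for a in([f(241,245,130),f(403,228,130)],[f(327,153,130),f(317,309,130)],[f(271,247,152),f(373,240,152)]):
    d=a[1]-a[0];print((a[0]+a[1])/2,np.linalg.norm(d),np.degrees(np.arctan2(d[1],d[0])))
print(M.round(3))
for n in ("top","wrist"):
    im=robot.capture(n)[:,:,::-1]
    im=im[195:295,300:480] if n=="top" else im[120:320,220:580]
    cv2.imwrite(f"pics/c8{n}.png",cv2.resize(im,None,fx=4 if n=="top" else 2.2,fy=4 if n=="top" else 2.2,interpolation=cv2.INTER_CUBIC))
E
```

```text
[538.10022993  41.46806045 130.        ] 131.94380108487266 -66.60289828041901
[537.87658314  41.1785423  130.        ] 131.9267936045675 -166.39650229333216
[539.62226569  41.525547   152.        ] 76.41347144560883 -68.73869867030436
[[ 0.956  0.294  0.002]
 [ 0.294 -0.956 -0.   ]
 [ 0.002  0.001 -1.   ]]
```

View pics/c8wrist.png

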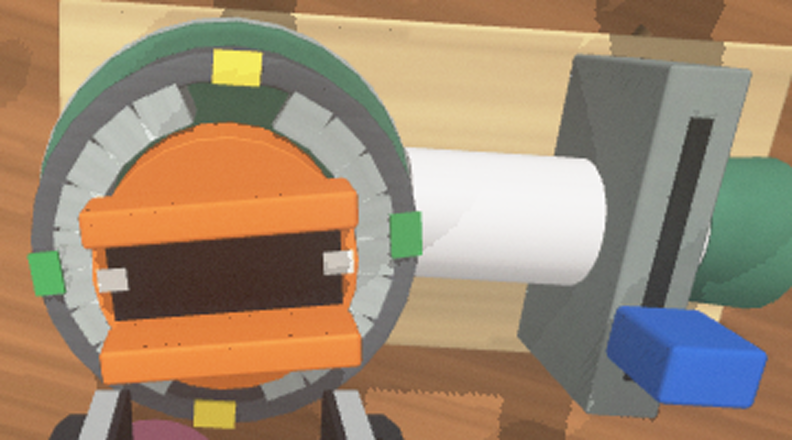

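View pics/c8top.png

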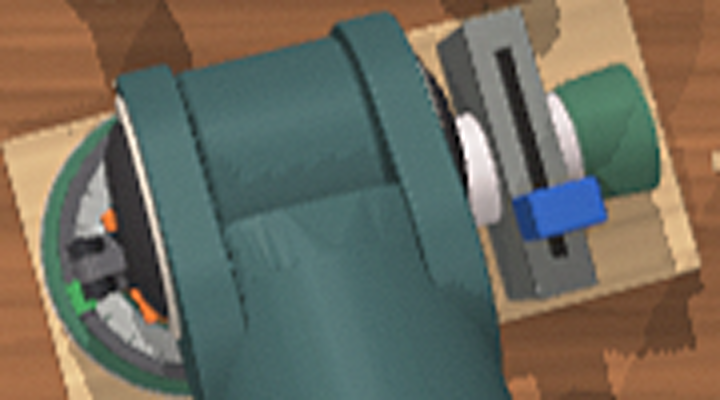

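Slot direction is -68.7° against the green marks at -66.2°, so the cap is about 2° past the mark and risen: locked. The blue handle, at (533,280) in the wrist view, agrees with the top-view estimate. Next I close the fingers, go to the -x side of the handle while staying high, and look.

```bash
python3 -m handwheel '[[0,0,0,0.55,-0.5],[-0.38,0.86,0,0,-1],[-0.38,0.86,0,0,-1],[-0.38,0.86,0,0,-1],[-0.38,0.86,0,0,-1],[-0.38,0.86,0,0,-1],[-0.38,0.86,0,0,-1],[-0.38,0.86,0,0,-1],[0,0,0,0,-1],[0,0,0,0,-1]]'
python3 - <<'E'
from h import *
o=robot.get_obs();im=robot.capture("wrist");cv2.imwrite("pics/w9.png",im[:,:,::-1]);np.save("o9.npy",o,allow_pickle=True)
M=R.from_rotvec(o["tcp_rot"]).as_matrix();print(M.round(3),o["grip_width"])
m=np.array([539,41.3]);x=np.array([np.cos(.24),np.sin(.24)]);y=np.array([-x[1],x[0]]);d=o["tcp_pos"][:2]-m;print("s,l",d@x,d@y)
E
```

```text
time: 14.9
tcp_pos: [504.6, -151.9, 266.2]
tcp_rot: [-3.117, -0.381, 0.002]
ft_force: [0.1, 0.7, 0.2]
grip_width: 0.1
[[ 0.971  0.241 -0.001]
 [ 0.241 -0.971  0.001]
 [-0.001 -0.001 -1.   ]] 0.05853320914085184
s,l -79.3608739231325 -179.51015318196457
```

View pics/w9.png

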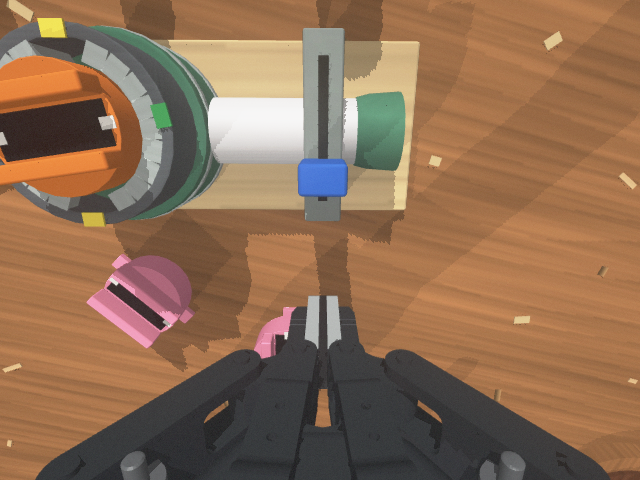

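```bash
python3 - <<'E'
from h import *
o=np.load("o9.npy",allow_pickle=True).item()
M=R.from_rotvec(o["tcp_rot"]).as_matrix()
for uv,z in [((299,161),144),((347,161),144),((345,195),144),((301,195),144),((283,308),80),((262,345),80)]:
    print(uv,(M.T@(ray("wrist",uv,z,o)-o["tcp_pos"])).round(1))
print([(M.T@(ray("top",uv,80)-o["tcp_pos"])).round(1) for uv in((441,360),(433,337))])
E
```

```text
(299, 161) [ 59.9 -16.4 122.1]
(347, 161) [ 59.9  17.6 122.1]
(345, 195) [ 35.7  16.7 122.1]
(301, 195) [ 35.7 -15.4 122.2]
(283, 308) [-93.5 -40.3 186.3]
(262, 345) [-138.3  -64.5  186.4]
[array([-179. ,  -51.3,  186.4]), array([-129.2,  -54.2,  186.4])]
```

The handle lies 36–60 mm ahead of the tool (24 mm deep, as given) and is centred sideways. The pink cap is at least 90 mm behind. Descending.

```bash
python3 -m handwheel '[[0,0,0.9,0,-1],[0,0,0.9,0,-1],[0,0,0.9,0,-1],[0,0,0.9,0,-1],[0,0,0.7,0,-1],[0,0,0.3,0,-1],[0,0,0,0,-1]]'
python3 -m handwheel '[[0.3,0,0,0,-1],[0.3,0,0,0,-1],[0.3,0,0,0,-1],[0.3,0,0,0,-1],[0,0,0,0,-1]]'
```

```text
time: 15.82
tcp_pos: [504.7, -152.2, 128.6]
tcp_rot: [-3.118, -0.382, 0.001]
ft_force: [0.6, 0.5, -0.0]
grip_width: 0.3
time: 16.45
tcp_pos: [540.6, -144.0, 128.9]
tcp_rot: [3.118, 0.381, 0.002]
ft_force: [-0.5, 0.4, 0.3]
grip_width: 0.0
```

```bash
python3 -m handwheel '[[0.3,0,0,0,-1],[0.3,0,0,0,-1],[0.3,0,0,0,-1],[0.3,0,0,0,-1],[0.3,0,0,0,-1]]'
python3 -m handwheel '[[0.13,0,0,0,-1],[0,0,0,0,-1]]'
python3 -m handwheel '[[0.13,0,0,0,-1],[0,0,0,0,-1]]'
python3 -m handwheel '[[0.1,0,0,0,-1],[0,0,0,0,-1]]'
```

```text
time: 17.08
tcp_pos: [583.8, -133.6, 128.7]
tcp_rot: [3.118, 0.38, -0.001]
ft_force: [-2.0, -1.9, -1.0]
grip_width: -0.1
time: 17.32
tcp_pos: [588.0, -132.0, 129.0]
tcp_rot: [-3.118, -0.381, -0.003]
ft_force: [0.2, 0.6, 0.1]
grip_width: 0.2
time: 17.58
tcp_pos: [591.4, -131.2, 129.1]
tcp_rot: [-3.118, -0.381, -0.001]
ft_force: [0.2, -0.9, -0.4]
grip_width: -0.0
time: 17.82
tcp_pos: [593.1, -130.9, 128.9]
tcp_rot: [-3.118, -0.38, 0.003]
ft_force: [-5.6, 0.7, 4.8]
grip_width: -0.0
```

```bash
python3 -m handwheel '[[0.1,0,0,0,-1],[0,0,0,0,-1]]'
python3 -m handwheel '[[0.07,0,0,0,-1],[0,0,0,0,-1]]'
```

```text
time: 18.08
tcp_pos: [593.2, -130.9, 128.9]
tcp_rot: [-3.118, -0.379, 0.013]
ft_force: [-13.7, -1.8, 10.7]
grip_width: 0.1
time: 18.32
tcp_pos: [593.3, -130.9, 128.9]
tcp_rot: [-3.118, -0.378, 0.019]
ft_force: [-18.9, -1.6, 16.3]
grip_width: -0.2
```

That is a firm stop: force climbs without motion, with the handle centre at about +35. I'll back off, lift and check.

```bash
python3 -m handwheel '[[-0.5,0,0,0,-1],[-1,0,0,0,-1],[-1,0,0,0,-1],[0,0,-1,0,-1],[0,0,-1,0,-1],[0,0,-1,0,-1],[0,0,-1,0,-1],[0,0,-0.5,0,-1],[-1,0,0,0,-1],[-1,0,0,0,-1],[0,0,0,0,-1]]'
python3 - <<'E'
from h import *
o=robot.get_obs();np.save("o10.npy",o,allow_pickle=True)
for n in("wrist","top","scene"):
    im=robot.capture(n)[:,:,::-1]
    if n=="scene": im=cv2.resize(im[130:330,150:420],None,fx=2.9,fy=2.9,interpolation=cv2.INTER_CUBIC)
    cv2.imwrite(f"pics/f{n}.png",im)
E
```

```text
time: 19.7
tcp_pos: [466.1, -162.9, 263.5]
tcp_rot: [3.119, 0.377, -0.001]
ft_force: [0.9, 0.2, -0.0]
grip_width: 0.3
```

View pics/fwrist.png

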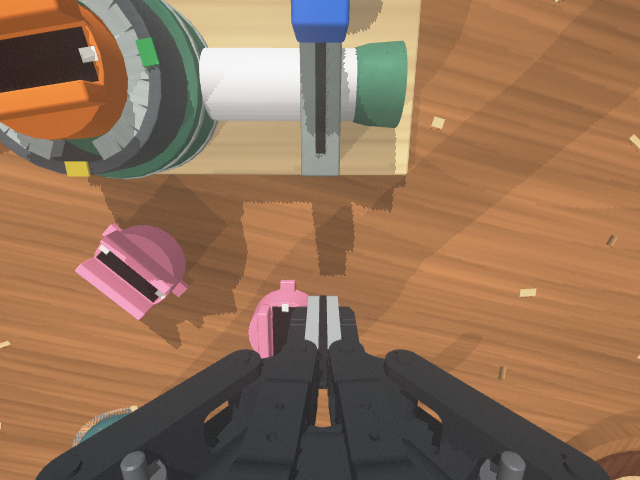

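View pics/ftop.png

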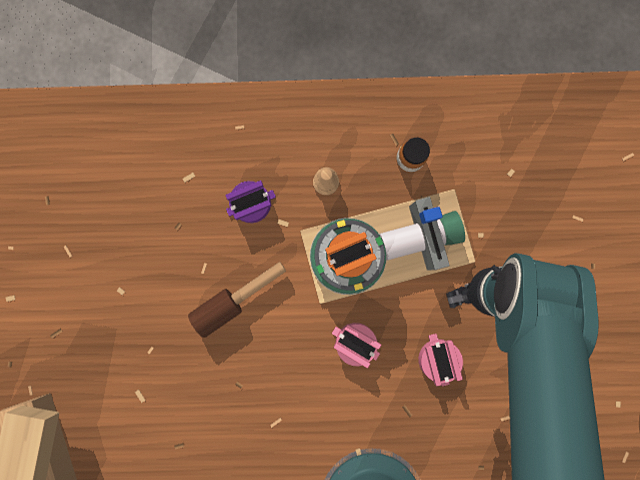

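View pics/fscene.png

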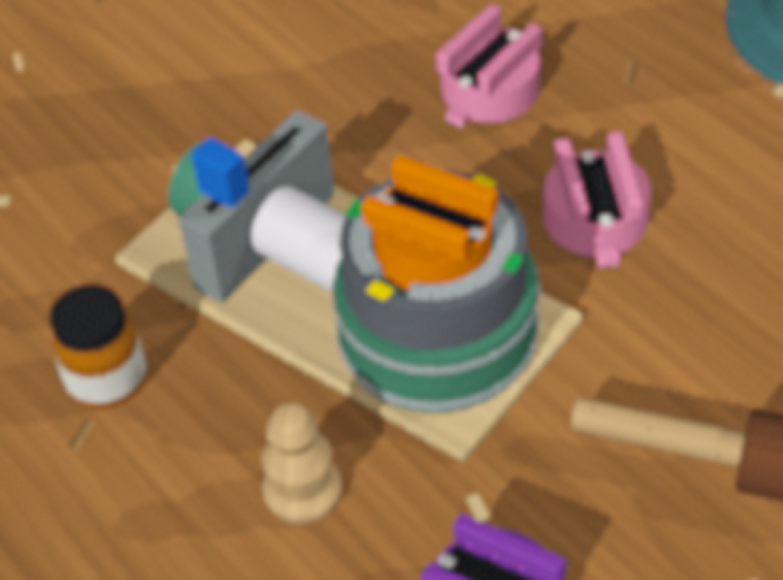

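```bash
python3 - <<'E'
from h import *
a=cv2.imread("pics/top0.png").astype(int);b=cv2.imread("pics/ftop.png").astype(int)
def blue(i): m=(i[:,:,0]>120)&(i[:,:,0]-i[:,:,2]>70)&(i[:,:,0]-i[:,:,1]>40);m[:, :395]=0;m[:,480:]=0;m[190:290]&=True;m[:190]=0;m[290:]=0;v,u=np.nonzero(m);return ray("top",(u.mean(),v.mean()),144)
p,q=blue(a),blue(b);print(p,q,np.linalg.norm(q-p))
for r in((slice(160,200),slice(305,345)),(slice(130,175),slice(390,435)),(slice(255,345),slice(180,290))):
    print(np.abs(a[r]-b[r]).mean())
E
```

```text
[ 551.31644901 -139.832397    144.        ] [ 615.92163852 -123.74799908  144.        ] 66.57731120901978
2.5383333333333336
2.7213168724279835
2.4158585858585857
```

```bash
python3 -c "
from plant import robot;print(robot.job_done())"
```

```text
the job is handed in; nothing more can be done
None
```

I locked the orange cap, then pushed the blue gate handle open to its stop. I handed the job in at about 20 s with the robot touching nothing; no verdict is reported.

- **Cap:** I pressed it about 13 mm and turned it clockwise. From the wrist camera, the slot ended about 2° past the green marks. As I let go, the spring was still pushing with 5.5 N at 6 mm of press and was gone above about 4 mm, so the cap had risen into its notches. I did not measure its final height with a camera.
- **Side load:** As I lifted, the fingers pressed on the ridges with 3–4 N sideways. I turned back about 8° to release it, and the cap stayed where it was.
- **Gate:** The handle moved 66.6 mm by the top camera and met a firm stop. The force rose to about 25 N in all with no further motion. Its centre ended at about +35 mm, which matches fully open (0.07 m) from a start of about 3 mm.
- **Bystanders:** Before and after top pictures show the figure, jar and mallet unchanged.

No check failed or disagreed.

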